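# Gauge the depth of an electronics case and clamp the reading

### The job

Slide the open grey case along its channel until it is fully home against the red stop. Then lower the blue height gauge by its black knob until its spring-loaded stylus presses lightly (about 3 N, never more than 10 N) on the bottom of the case, and swing the orange-posted clamp lever all the way over to lock the slide at that height. Let go, and leave the jar, spool and screwdriver where they are.

Things in the scene. Friction and masses are not known exactly. Their poses are not given: they have to be found in the camera images.
- stand: Fixed height gauge: dark steel base plate 300 x 160 x 12 mm, a channel between two aluminium rails 12 mm high, a red stop across its end, then an upright aluminium column 30 x 30 mm, top 252 mm above the bench, front face at x = +115 mm. Origin: on the bench straight below the stylus, z up. +x runs along the channel to stop and column, +y to the left of that. The plate begins at x = -145 mm.
- stop_face (a point): Middle of the face of the red stop, where the case's far end comes to rest; 40 mm along the stand's +x from its origin, 27 mm above the bench.
- gauge (a joint): How far the blue carriage is lowered on the column, in m: 0 = top, growing downwards, 0.075 = lowest; starts at 0 to 0.015. It is counterbalanced and stays where it is left; with the clamp open it drags with about 5 N while moving. With the stylus free, its tip is 85 mm above the bench minus this value.
- gauge_knob (a point): Centre of the black knob for lowering the carriage: an upright cylinder, diameter 22 mm, 32 mm tall, straight above the stylus (179 mm above the bench when joint gauge is 0), on the end of the carriage's blue arm. The arm is 26 mm wide, its top 21 mm below this point; it runs back to the column, 115 mm away. Best gripped from above with the fingers either side across the arm (along the stand's y).
- stylus_tip (a point): Tip of the stylus, a rod of 6 mm diameter hanging 46 mm out of the arm, 94 mm straight below the knob's centre. It is sprung: it yields upwards at 2 N per mm for 5 mm, then is solid. A light press is 1 to 6 N. After letting go, the slide's drag holds a press of up to about 5 N; from a stronger one it springs back up to about that.
- clamp (a joint): Angle of the clamp lever in rad: 0 = fully open (points to the stand's -x, turned 0.52 rad to its -y side), 1.30 = fully over (to -x, turned 0.78 rad to the +y side). Clockwise from above, so its post moves to the stand's +y. Needs 1 to 2 N at the post, up to 6 N past 0.9 rad, where its cam presses on the column. Stays where left; locked at 1.2 and above. Starts at 0 to 0.2.
- clamp_post (a point): Centre (half-way up) of the orange post on the end of the clamp lever: an upright smooth cylinder, diameter 12 mm, 30 mm tall, to be pushed sideways or pinched from above. It circles at 50 mm about the lever's upright pivot, which is at stand x = +95 mm, y = 0. Its centre is 3 mm above the level of the knob's centre; it rides up and down with the carriage.
- case_front (a point): Centre (22.5 mm above the underside) of the outer front face of the grey case, on the stand's -x side, where it can be pushed. The case is an open plastic box 110 mm long (x) x 90 mm wide x 45 mm high, walls 4 mm, about 0.35 kg, loose in the channel on the 12 mm base plate. It starts 25 to 50 mm short of the stop. When home this point is at stand x = -70 mm.
- case_well (a point): Centre of the mouth of the case's rear well (68 x 82 mm inside), level with the rim, 45 mm above the case's underside, 70 mm behind the front face; x towards the stop. With the case home it is straight below the stylus. The well's flat blue bottom is at an unmeasured height, anywhere from 8 to 24 mm above the case's underside: find it by feel.
- jar: White screw jar, 64 mm in diameter, 55 mm tall, standing beside the gauge; origin at the centre of its underside. Leave it alone.
- spool: Upright metal spool of solder wire, 56 mm in diameter, 40 mm tall, standing beside the gauge; origin at the centre of its underside. Leave it alone.
- driver: Screwdriver with a yellow handle, 170 mm long, lying beside the gauge. Leave it alone.
Mind the look-alikes: they are no part of the job. There is more than one size of the part that bears case_front; the job needs the middle-sized.

How it is judged:
On the way, in this order (a step that is already met when the one before it is completed fails the run):
1. the case is home against the stop (within 3 mm) with the gauge still clear of it (x of case_well in the frame of stand above -0.003 m and contact force between gauge and case below 0.05 N), for 0.2 s.
2. with the clamp open, the stylus presses on the bottom of the well with 1 N to 7 N (contact force between stylus and case between 1 and 7 N and z of stylus_tip in the frame of case_well below -0.015 m and value of joint clamp below 0.5 rad), for 0.2 s.
At the end, for the whole second after the job is handed in: The case is home against the stop (within 4 mm), the stylus presses on the bottom of its well with 1 to 6 N, the clamp lever is over (1.2 rad or more), everything is at rest and released (value of joint clamp above 1.2 rad and contact force between stylus and case between 1 and 6 N and z of stylus_tip in the frame of case_well below -0.015 m and x of case_well in the frame of stand above -0.004 m and linear speed of case below 0.01 m/s and contact force between the fingers and anything else below 0.05 N); the robot touches nothing.
It fails at once if the stylus or gauge pressed on the case with more than 10 N (contact force between gauge and case above 10 N).
It fails at once if the jar, spool or screwdriver moved by more than 20 mm (distance of any of jar, spool, driver from where it was at the start of the episode above 0.02 m).
It also fails if it takes over 72 s, if anything falls off the work surface, if the arm or the gripper's body presses on something with over 40 N, if the wrist force passes 120 N, or if a joint passes its speed limit or range.

### The arm

A 6-joint arm with a two-finger parallel gripper is mounted at the origin on the work surface. World frame = base frame: x ahead of the robot, y to its left, z up, the work surface at z = 0. Lengths are in m, angles in rad, forces in N, time in s.
With the tool pointing down it reaches from about 0.375 to 0.975 m from the base axis. Payload 3.8 kg.
Tool frame: the origin (TCP) lies midway between the tips of the shut fingers; the grasp point (between the pads) lies 19 mm behind it; z points along the fingers, y is the line along which they close (so a half turn about z gives the same grasp; the last joint's range is limited). The gripper opens to 88 mm and grips with 3 to 60 N. Pads are 18 mm wide; open, the fingers measure 123 mm over their backs; the gripper's body (75 mm by 187 mm) begins 45 mm behind the grasp point.
Start: joints at [1.215, 0.264, 1.604, -0, 1.274, -0.037], TCP at [0.212, 0.641, 0.212] pointing down, gripper open.
Joint ranges: [-2.63, 2.63], [-0.94, 2.18], [0.31, 2.57], [-1.31, 4.45], [0, 2.66], [-2.55, 2.55]. Speed limits (rad/s): [2.57, 2.57, 3.14, 3.14, 3.14, 3.14].

### API

Orientations are given as a unit quaternion [x, y, z, w].
In Python, from station import env gives the robot as it stands. Calls block until the motion is done:
- env.reach(position, orientation): joint-space move of the TCP to a pose.
- env.line_to(position, rotation=None, velocity=0.15): straight line of the TCP; rotation=None keeps the orientation; velocity is the mean speed in m/s.
- env.goto_joints(angles): joint-space move.
- env.ungrasp() and env.grab(grasp_force=None): open the fingers fully, or close them until they stop; grasp_force is the grip in N (None keeps the last).
- env.hold(seconds).
- env.ik(position, orientation): joint angles nearest the present ones, or None.
- env.read_camera(name): name is "side" or "top" or "wrist"; returns (picture, depth): 384x512x3 uint8, red, green, blue; 384x512 float32, m along the optical axis (not along the pixel's ray), 0 where there is no reading.
- env.camera_info(name): a dict with "fx", "fy", "cx", "cy" (pixels), "dist" ([k1, k2, p1, p2, k3] as OpenCV has them; the pictures are not rectified), "world_from_camera" (4x4, takes a point from camera to world coordinates). Camera axes: x right, y down, z forward; pixel columns grow to the right and rows downward; lengths in m; the calibration is good to about 2 mm. A picture is of the moment at which its call begins: read the wrist's pose just before it. camera_info takes no time and is no camera call; for the wrist camera it gives the pose at the moment of the call.
A pose or a line that the arm cannot do raises env.IKError and nothing moves.
- env.sign_off(): hands the job in; it is judged then, once.
Readings, each from a call of its own:
- env.current_time(): time.
- env.current_q(): joint angles.
- env.current_dq(): joint speeds.
- env.current_joint_torque(): joint torques, N m.
- env.current_position(): TCP position.
- env.current_ee_rot(): TCP orientation.
- env.current_contact_force(): force on the tool from outside, world axes, zero at the start.
- env.current_torque(): the same for the moment, N m.
- env.current_grip_width(): finger opening in m.
- env.current_grip_force(): force on a finger pad.
Only numpy, scipy, OpenCV 4.12 (cv2) and the standard library are available. Lean on these libraries where they do the work, as an engineer would, in place of code of your own. Each camera call takes 0.05 s, during which the arm holds its last target. There are 200 camera calls.

## Working session

There is one attempt and no reset: what is moved stays moved. The work goes in short steps, each a Python script; the robot and the scene stay as the last script left them, time stands still between calls to the robot, and variables do not carry over. Pictures are saved under pics/ and viewed, at most 10 in all, crops included, and the job is handed in when it is done.

```bash
mkdir -p pics; ls; python3 - <<'E'
from station import env
import cv2, numpy as np
for n in ["top","side"]:
    p,d=env.read_camera(n)
    cv2.imwrite(f"pics/{n}0.png",cv2.cvtColor(cv2.resize(p,(800,600)),cv2.COLOR_RGB2BGR)); np.savez(f"pics/{n}0.npz",p=p,d=d)
    i=env.camera_info(n); print(n,i["fx"],i["cx"],i["cy"],np.round(i["dist"],3),np.round(i["world_from_camera"],3).tolist())
print(env.current_time())
E
```

```text
pics
top 492.8611674460786 257.22407177068567 192.38923223455686 [0.037 0.    0.    0.    0.   ] [[-0.006, -0.982, 0.187, 0.323], [-1.0, 0.01, 0.023, -0.033], [-0.025, -0.187, -0.982, 1.447], [0.0, 0.0, 0.0, 1.0]]
side 349.82665945341785 259.0478533293547 189.29999224602727 [0.033 0.    0.    0.    0.   ] [[-0.95, -0.181, 0.253, 0.38], [-0.311, 0.55, -0.775, 0.62], [0.001, -0.815, -0.579, 0.594], [0.0, 0.0, 0.0, 1.0]]
0.1
```

View pics/top0.png

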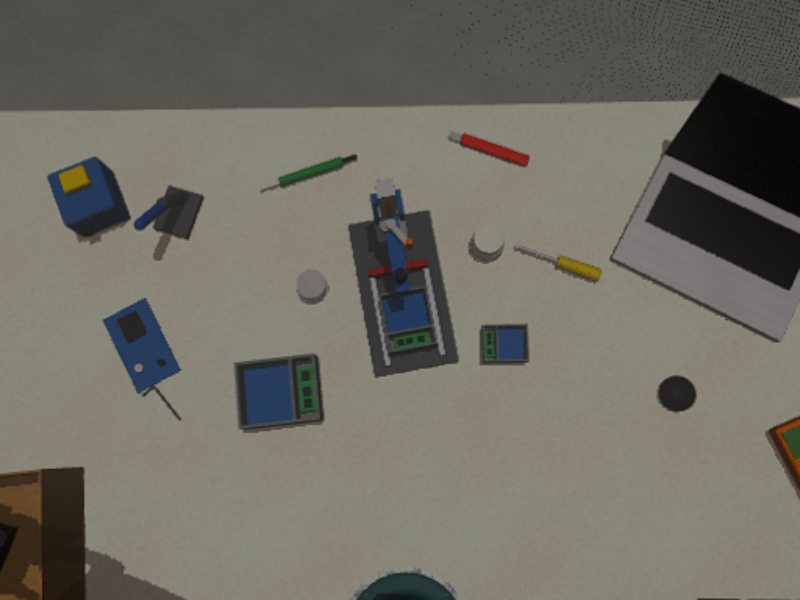

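View pics/side0.png

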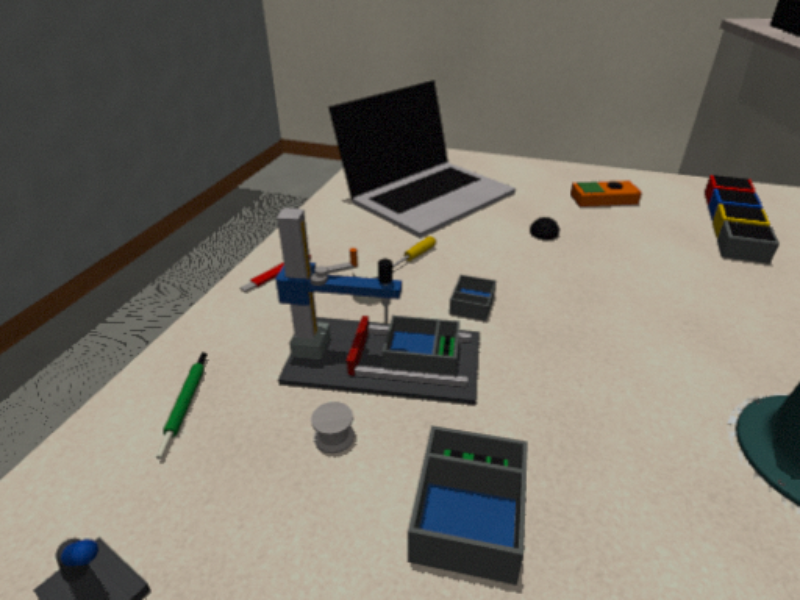

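The top view shows three open cases: large (278,393), one in the channel (408,320) and small (505,344). The one in the channel is the middle-sized, so it is the one meant. The plate corners are at about (349,226), (430,212), (457,361) and (376,376), the black knob is at (400,275) and the orange post at (409,243). The jar is at (488,242), the spool at (312,287) and the yellow driver at (560,262). I'll confirm in an enlarged crop.

```bash
cat > h.py <<'E'
import numpy as np, cv2
from scipy.spatial.transform import Rotation as R
def ray(info,uv):
    K=np.array([[info["fx"],0,info["cx"]],[0,info["fy"],info["cy"]],[0,0,1]])
    n=cv2.undistortPoints(np.array(uv,float).reshape(-1,1,2),K,np.array(info["dist"])).reshape(-1,2)
    T=np.array(info["world_from_camera"]); return T[:3,3],np.c_[n,np.ones(len(n))]@T[:3,:3].T
def plane(info,uv,z):
    o,r=ray(info,uv); return o+r*((np.asarray(z)-o[2])/r[:,2])[:,None]
E
python3 - <<'E'
from station import env
from h import *
f=np.load("pics/top0.npz");p,d=f["p"],f["d"];i=env.camera_info("top")
print(plane(i,(np.array([[349,226],[430,212],[457,361],[376,376]])+.5)/1.5625-.5,np.full(4,.012)).round(4))
c=p[105:255,165:350]
cv2.imwrite("pics/topc.png",cv2.cvtColor(cv2.resize(c,None,fx=4,fy=4,interpolation=cv2.INTER_CUBIC),cv2.COLOR_RGB2BGR))
E
```

```text
[[ 0.7457  0.1034  0.012 ]
 [ 0.7718 -0.0537  0.012 ]
 [ 0.4818 -0.1003  0.012 ]
 [ 0.4551  0.0509  0.012 ]]
```

View pics/topc.png

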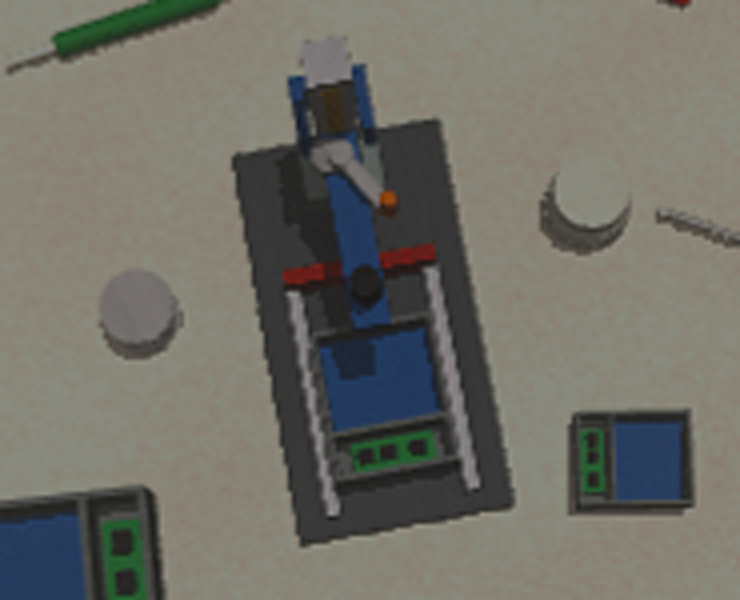

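The crop confirms it: plate corners at (234,156), (440,121), (513,506) and (302,545), grey case in the channel with its front rim from (335,488) to (460,465). The knob is at (365,284) and the orange post at (389,201). Next I fit the stand pose.

```bash
cat >> h.py <<'E'
def topc(uv): return (np.array(uv,float)+.5)/4-.5+[165,105]
E
python3 - <<'E'
from station import env
from h import *
f=np.load("pics/top0.npz");d=f["d"];i=env.camera_info("top")
c=plane(i,topc([[234,156],[440,121],[513,506],[302,545]]),np.full(4,.012))[:,:2]
m=np.array([[155,80],[155,-80],[-145,-80],[-145,80]])/1000
a,b=m-m.mean(0),c-c.mean(0); H=a.T@b
th=np.arctan2(H[0,1]-H[1,0],H[0,0]+H[1,1]); Rm=np.array([[np.cos(th),-np.sin(th)],[np.sin(th),np.cos(th)]])
t=c.mean(0)-Rm@m.mean(0); print("th",th,"t",t,"resid",((m@Rm.T+t)-c).round(4).tolist())
np.savez("stand.npz",th=th,t=t)
for n,uv in dict(knob=(365,284),post=(389,201),caserim=(398,477)).items():
    q=topc([uv])[0]; r=q.round().astype(int); z=d[r[1]-1:r[1]+2,r[0]-1:r[0]+2]; o,ry=ray(i,[q]); w=o+ry[0]*np.median(z)
    print(n,w.round(4),"stand",(Rm.T@(w[:2]-t)).round(4))
for z in(.057,): print("rim",[(Rm.T@(w[:2]-t)).round(4).tolist() for w in plane(i,topc([[335,488],[460,465],[398,477]]),[z]*3)])
print(env.current_position(),R.from_quat(env.current_ee_rot()).as_matrix().round(3).tolist(), env.current_grip_width())
w=env.camera_info("wrist");print(np.array(w["world_from_camera"]).round(3).tolist(),w["fx"])
E
```

```text
th 0.17003813451339989 t [ 6.09342361e-01 -5.99151122e-04] resid [[0.0002, 0.0009], [0.0019, -0.0007], [-0.0011, -0.002], [-0.001, 0.0018]]
knob [6.091e-01 5.000e-04 1.842e-01] stand [-0.0001  0.0011]
post [ 0.6646 -0.0157  0.1863] stand [ 0.0519 -0.0243]
caserim [ 0.5023 -0.0185  0.0177] stand [-0.1085  0.0005]
rim [[-0.1132, 0.0463], [-0.1128, -0.0438], [-0.1134, 0.001]]
[0.21133521 0.64034339 0.2103269 ] [[-0.95, 0.313, -0.001], [0.313, 0.95, -0.002], [0.0, -0.002, -1.0]] 0.08792052691316161
[[0.314, 0.9, 0.304, 0.131], [0.95, -0.297, -0.102, 0.667], [-0.002, 0.32, -0.947, 0.383], [0.0, 0.0, 0.0, 1.0]] 292.324873467666
```

The fit agrees with the given sizes: residuals are within 2 mm and the knob lies at stand (0,0). The knob top at 0.184 puts the gauge at about 11 mm and the clamp at about 0. The case front is 43 mm short. Now the push, with shut fingers and a slight backward tilt.

```bash
cat >> h.py <<'E'
import os
if os.path.exists("stand.npz"):
    _s=np.load("stand.npz"); th=float(_s["th"]); t=_s["t"]
    Rs=R.from_euler("z",th)
    def W(x,y,z): return Rs.apply([x,y,z])+[t[0],t[1],0]
    def S(p): return Rs.inv().apply(np.array(p)-[t[0],t[1],0])
    def Q(tilt=0): # tool x to stand -x, z down, leaning back by tilt
        return (Rs*R.from_euler("y",-tilt,degrees=True)*R.from_matrix(np.array([[-1,0,0],[0,1,0],[0,0,-1.]]))).as_quat()
    def F(env): return Rs.inv().apply(env.current_contact_force())
E
cat > push.py <<'E'
from station import env
from h import *
q=Q(15); print(R.from_quat(q).as_matrix().round(2).tolist())
print(env.ik(W(-.16,0,.2),q), env.ik(W(-.16,0,.036),q))
env.grab(10)
env.reach(W(-.16,0,.20),q); print(env.current_time(),F(env))
env.line_to(W(-.16,0,.036),velocity=.15); f0=F(env)
print(env.current_time(),f0,S(env.current_position()))
env.line_to(W(-.095,0,.036),velocity=.05); print(F(env)-f0)
x=-.095
while x<-.066:
    x+=.002; env.line_to(W(x,0,.036),velocity=.03); f=F(env)-f0
    print(round(x,4),f.round(1),S(env.current_position()).round(4))
    if f[0]<-10: break
print(env.current_time())
E
python3 push.py
```

```text
[[-0.95, -0.17, 0.26], [-0.16, 0.99, 0.04], [-0.26, 0.0, -0.97]]
[-0.19079552 -0.35539445  2.24138215  0.10793876  1.01259877 -1.97765794] [-0.19079552 -0.13838106  2.41410757  0.15658269  0.6260679  -2.0475681 ]
3.9083 [ 0.54567136 -0.11176185 -0.12407402]
5.15 [0.33555451 0.43025367 0.93937797] [-0.1591911  -0.00026512  0.03681505]
[-0.69011455 -0.06088477 -1.27657852]
-0.093 [ 0.1 -0.8 -0.6] [-0.0929 -0.0001  0.0361]
-0.091 [-0.3  0.3 -1.3] [-0.0908 -0.      0.0361]
-0.089 [-0.2 -0.3 -0.8] [-0.0888 -0.      0.036 ]
-0.087 [-0.6 -0.2 -1.4] [-0.0868 -0.      0.0361]
-0.085 [-1.7 -1.  -0.6] [-0.0848 -0.      0.0361]
-0.083 [-0.5 -0.1 -1. ] [-0.0829 -0.      0.036 ]
-0.081 [-0.6 -0.8 -1. ] [-0.0808 -0.      0.0361]
-0.079 [-0.6  0.1 -0.8] [-0.0788 -0.      0.036 ]
-0.077 [-0.4 -0.5  0.6] [-0.0768  0.      0.036 ]
-0.075 [-0.5 -0.2 -0.6] [-0.0748 -0.      0.0361]
-0.073 [-1.1 -0.9  0.4] [-0.0728 -0.      0.036 ]
-0.071 [ 0.7  0.1 -1.1] [-0.0708 -0.      0.0361]
-0.069 [-0.8 -0.1 -1.2] [-0.0689 -0.      0.036 ]
-0.067 [-0.3  0.5 -0.6] [-0.0668 -0.      0.036 ]
-0.065 [-1.  -0.2 -1. ] [-0.0648 -0.      0.0361]
10.35
```

```bash
python3 - <<'E'
from station import env
from h import *
p,d=env.read_camera("side")
cv2.imwrite("pics/side1.png",cv2.cvtColor(cv2.resize(p[110:280,150:350],None,fx=3.5,fy=3.5,interpolation=cv2.INTER_CUBIC),cv2.COLOR_RGB2BGR))
E
```

```text
(no output)
```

View pics/side1.png

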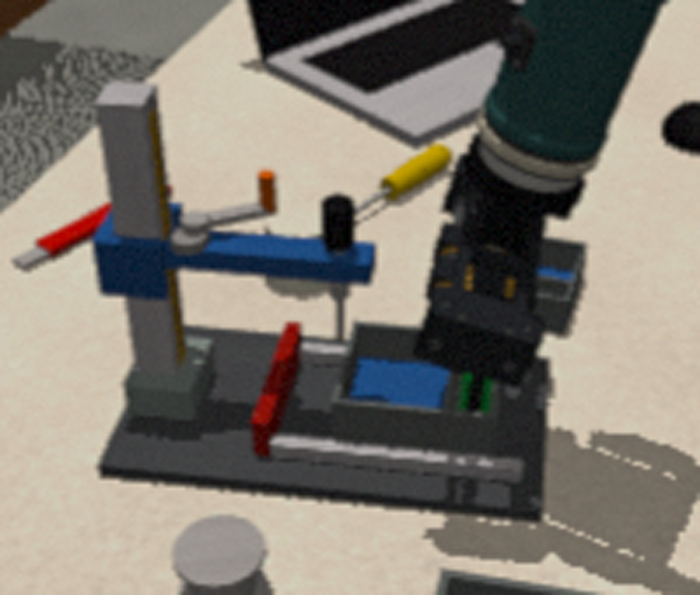

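The side crop shows the case's far end at about (345,390), well short of the red stop at (275,400), with the gripper over the case front. I'll check by projecting points.

```bash
cat >> h.py <<'E'
def proj(info,P):
    K=np.array([[info["fx"],0,info["cx"]],[0,info["fy"],info["cy"]],[0,0,1]])
    T=np.linalg.inv(np.array(info["world_from_camera"]))
    return cv2.projectPoints(np.atleast_2d(P).astype(float),cv2.Rodrigues(T[:3,:3])[0],T[:3,3],K,np.array(info["dist"]))[0].reshape(-1,2)
E
python3 - <<'E'
from station import env
from h import *
i=env.camera_info("side")
c=lambda P:((proj(i,P)-[150,110]+.5)*3.5-.5).round(0).tolist()
print("tcp",c(env.current_position()))
for n,a in dict(stop=(.04,0,.027),stopL=(.04,.04,.027),platecorner=(-.145,.08,.012),tip=(0,0,.074),knob=(0,0,.168),
  rimfrontL_now113=(-.113,.045,.057),rimfrontL_home=(-.07,.045,.057),rimfarL_home=(.04,.045,.057),rimfarL_start=(-.003,.045,.057)).items(): print(n,c(W(*a)))
print(S(env.current_position()),env.current_grip_width())
E
```

```text
tcp [[438.0, 389.0]]
stop [[291.0, 385.0]]
stopL [[279.0, 422.0]]
platecorner [[547.0, 510.0]]
tip [[346.0, 338.0]]
knob [[343.0, 223.0]]
rimfrontL_now113 [[505.0, 417.0]]
rimfrontL_home [[439.0, 410.0]]
rimfarL_home [[275.0, 394.0]]
rimfarL_start [[339.0, 400.0]]
[-6.49396253e-02  2.50037788e-05  3.59912638e-02] 0.00032980247354310585
```

```bash
python3 - <<'E'
from station import env
from h import *
i=env.camera_info("side")
c=lambda P:((proj(i,P)-[150,110]+.5)*3.5-.5).round(0).tolist()
p0=env.current_position();Rt=R.from_quat(env.current_ee_rot())
for a in [(-.0375,.0935,-.064),(.0375,.0935,-.064),(-.0375,-.0935,-.064),(.0375,-.0935,-.064),(-.009,.017,0),(.009,.017,0)]: print(a,c(p0+Rt.apply(a)))
p,d=env.read_camera("side"); p2,d2=env.read_camera("top")
a=cv2.resize(p[150:260,220:320],None,fx=5,fy=5,interpolation=cv2.INTER_CUBIC)[:550,:400]
a=cv2.resize(p[165:255,220:320],(400,360),interpolation=cv2.INTER_CUBIC)
b=cv2.resize(p2[165:255,215:315],(400,360),interpolation=cv2.INTER_CUBIC)
cv2.imwrite("pics/both.png",cv2.cvtColor(np.hstack([a,b]),cv2.COLOR_RGB2BGR))
print(env.current_time())
E
```

```text
(-0.0375, 0.0935, -0.064) [[392.0, 396.0]]
(0.0375, 0.0935, -0.064) [[510.0, 432.0]]
(-0.0375, -0.0935, -0.064) [[428.0, 229.0]]
(0.0375, -0.0935, -0.064) [[526.0, 259.0]]
(-0.009, 0.017, 0) [[423.0, 402.0]]
(0.009, 0.017, 0) [[448.0, 409.0]]
10.5
```

View pics/both.png

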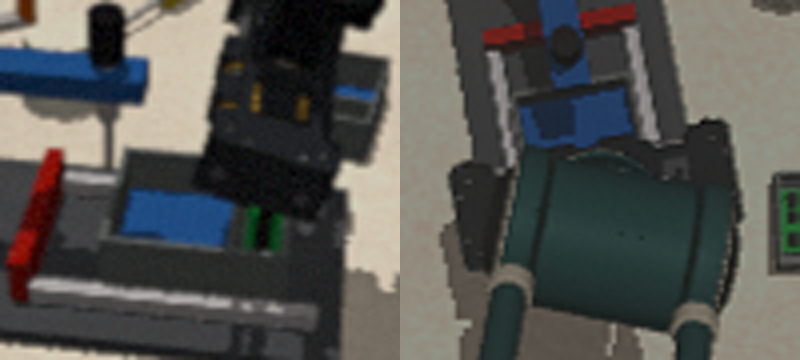

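```bash
python3 - <<'E'
from station import env
from h import *
i=env.camera_info("wrist"); p,d=env.read_camera("wrist")
cv2.imwrite("pics/wr.png",cv2.cvtColor(cv2.resize(p,(800,600)),cv2.COLOR_RGB2BGR))
c=lambda P:((proj(i,P)+.5)*1.5625-.5).round(0).tolist()
print("tcp",c(env.current_position()),"knob",c(W(0,0,.184)),"stop",c(W(.04,0,.027)),"rail plate",c(W(-.145,.08,.012)),c(W(-.145,-.08,.012)))
i=env.camera_info("side"); p,d=env.read_camera("side")
for u,v in[(430,340),(450,345),(500,365),(515,370),(480,320)]:
    q=(np.array([u,v])+.5)/3.5-.5+[150,110];r=q.round().astype(int);o,ry=ray(i,[q]);w=o+ry[0]*d[r[1],r[0]]
    print((u,v),S(w).round(3),"tool",R.from_quat(env.current_ee_rot()).inv().apply(w-env.current_position()).round(3))
E
```

```text
tcp [[391.0, 365.0]] knob [[392.0, 991.0]] stop [[391.0, 496.0]] rail plate [[610.0, 155.0]] [[173.0, 155.0]]
(430, 340) [-0.066  0.085  0.146] tool [-0.027  0.085 -0.107]
(450, 345) [-0.078  0.085  0.144] tool [-0.015  0.085 -0.108]
(500, 365) [-0.108  0.084  0.132] tool [ 0.017  0.084 -0.104]
(515, 370) [-0.117  0.087  0.131] tool [ 0.026  0.087 -0.105]
(480, 320) [-0.095  0.087  0.166] tool [-0.005  0.087 -0.133]
```

View pics/wr.png

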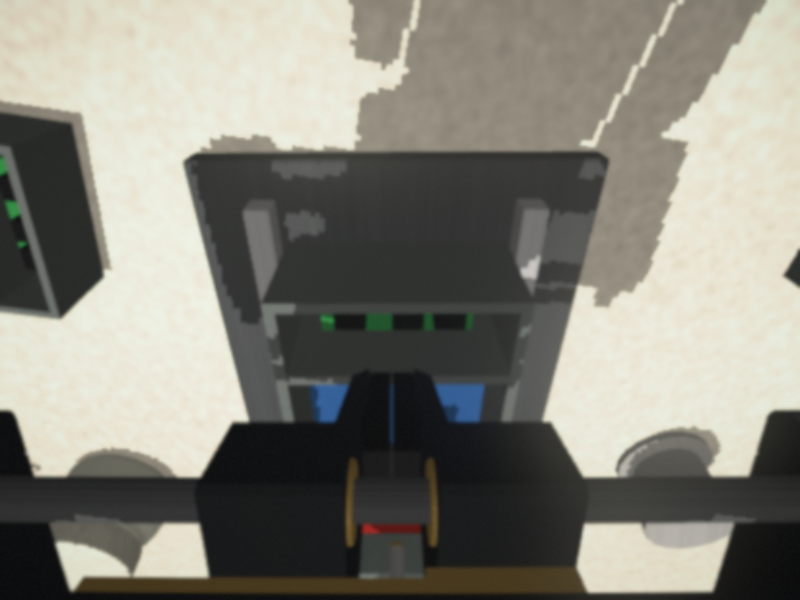

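The wrist picture shows the fingertip at (392,372), which is past the case's front rim (y≈305) and at the divider rim (y≈380). I'll check depth at these pixels.

```bash
python3 - <<'E'
from station import env
from h import *
i=env.camera_info("wrist"); p,d=env.read_camera("wrist")
def at(u,v):
    q=(np.array([u,v])+.5)/1.5625-.5;r=q.round().astype(int);o,ry=ray(i,[q]);return S(o+ry[0]*d[r[1],r[0]]).round(4)
for n,uv in dict(tipL=(375,380),tipR=(408,380),tipm=(380,385),finger=(375,420),plate=(400,200),face=(400,275),faceb=(400,248),rim=(345,306),green=(380,322),floor=(470,400),divider=(300,380),platecorner=(190,160)).items(): print(n,uv,at(*uv))
print(S(i["world_from_camera"][:3,3]) if hasattr(i["world_from_camera"],"shape") else S(np.array(i["world_from_camera"])[:3,3]))
E
```

```text
tipL (375, 380) [-0.0829 -0.0056  0.0644]
tipR (408, 380) [-0.1917 -0.      0.181 ]
tipm (380, 385) [-0.0841 -0.0038  0.0681]
finger (375, 420) [-0.0904 -0.0047  0.0893]
plate (400, 200) [-0.127   0.0034  0.0101]
face (400, 275) [-0.1093  0.0032  0.0379]
faceb (400, 248) [-0.1091  0.0035  0.0159]
rim (345, 306) [-0.1082 -0.0152  0.0564]
green (380, 322) [-0.085  -0.0045  0.0332]
floor (470, 400) [-0.0356  0.037   0.0273]
divider (300, 380) [-0.0755 -0.0336  0.0565]
platecorner (190, 160) [-0.1428 -0.0747  0.0106]
[-1.91660028e-01 -3.46546257e-06  1.81016539e-01]
```

```bash
python3 - <<'E'
from station import env
from h import *
i=env.camera_info("wrist"); p,d=env.read_camera("wrist")
p0=env.current_position();Rt=R.from_quat(env.current_ee_rot()).inv()
for v in range(345,425,6):
    q=(np.array([376,v])+.5)/1.5625-.5;r=q.round().astype(int);o,ry=ray(i,[q]);w=o+ry[0]*d[r[1],r[0]]
    print(v,p[r[1],r[0]],S(w).round(4),Rt.apply(w-p0).round(4))
c=lambda a:((proj(i,p0+Rt.inv().apply(a))+.5)*1.5625-.5).round(0).tolist()
print([c((x,.005,z)) for x in(-.009,.009) for z in(0,-.02,-.025,-.03)])
print(env.current_grip_width(),env.current_grip_force())
E
```

```text
345 [47 50 47] [-0.0769 -0.0061  0.0377] [ 0.011  -0.0061 -0.0048]
351 [47 50 48] [-0.077  -0.006   0.0415] [ 0.0101 -0.006  -0.0084]
357 [47 50 48] [-0.0772 -0.0059  0.0455] [ 0.0093 -0.0059 -0.0123]
363 [47 50 48] [-0.077  -0.0058  0.0488] [ 0.0083 -0.0058 -0.0154]
369 [46 48 46] [-0.0771 -0.0057  0.0523] [ 0.0075 -0.0057 -0.0189]
375 [18 18 19] [-0.0819 -0.0054  0.0608] [ 0.0099 -0.0054 -0.0284]
381 [17 18 18] [-0.0832 -0.0052  0.0653] [ 0.01   -0.0052 -0.033 ]
387 [16 17 18] [-0.0842 -0.0051  0.0692] [ 0.0099 -0.0051 -0.037 ]
393 [17 19 20] [-0.0848 -0.005   0.0726] [ 0.0096 -0.005  -0.0405]
399 [16 18 19] [-0.0867 -0.0048  0.0772] [ 0.0103 -0.0048 -0.0454]
405 [14 15 17] [-0.0873 -0.0047  0.0804] [ 0.0101 -0.0047 -0.0487]
411 [15 15 17] [-0.0874 -0.0047  0.083 ] [ 0.0095 -0.0047 -0.0512]
417 [17 17 17] [-0.0897 -0.0045  0.0875] [ 0.0105 -0.0045 -0.0561]
423 [18 18 19] [-0.0906 -0.0044  0.0906] [ 0.0106 -0.0044 -0.0594]
[[[403.0, 384.0]], [[404.0, 409.0]], [[405.0, 416.0]], [[405.0, 424.0]], [[403.0, 345.0]], [[405.0, 367.0]], [[405.0, 373.0]], [[406.0, 379.0]]]
0.000739356726504198 0.0
```

The cause is a tool offset: the real fingertips end about 26 mm behind the reported TCP. The finger line ends at tool z ≈ -0.026, and the body shows the same shift in the side view. The fingers therefore skimmed over the rim. I'll compensate along tool z and repeat the push.

```bash
cat >> h.py <<'E'
TOFF=.026
def P(x,y,z,tilt=0): # commanded TCP for real fingertip at stand x,y,z
    return W(x,y,z)+R.from_quat(Q(tilt)).apply([0,0,TOFF])
def tip(env): return S(np.array(env.current_position())-R.from_quat(env.current_ee_rot()).apply([0,0,TOFF]))
E
cat > push.py <<'E'
from station import env
from h import *
env.line_to(np.array(env.current_position())+[0,0,.05])
env.line_to(P(-.155,0,.10,15),velocity=.2)
env.line_to(P(-.155,0,.034,15),velocity=.1); env.hold(.2)
f0=np.mean([F(env) for _ in range(5)],0); print(f0,tip(env))
env.line_to(P(-.10,0,.034,15),velocity=.04); print(F(env)-f0)
x=-.10
while x<-.068:
    x+=.002; env.line_to(P(x,0,.034,15),velocity=.03); f=F(env)-f0
    print(round(x,4),f.round(1),tip(env).round(4))
    if f[0]<-6: break
print(env.current_time())
E
python3 push.py
```

```text
[ 0.20358703 -0.04507118 -0.46282236] [-0.15422325 -0.0002536   0.03487469]
[-2.60416773  0.70153301  0.29042518]
-0.098 [-1.5 -0.  -0.6] [-0.0978 -0.      0.034 ]
-0.096 [-0.9 -0.1  0.2] [-0.0957 -0.0001  0.0341]
-0.094 [-1.4  0.4 -0.4] [-0.0937 -0.      0.0341]
-0.092 [-1.1  0.7 -0.3] [-0.0917 -0.      0.0341]
-0.09 [-0.1 -0.8 -0.1] [-0.0898 -0.      0.0341]
-0.088 [-0.9 -0.1 -0.3] [-0.0878 -0.      0.034 ]
-0.086 [-1.3  0.1  0.3] [-0.0858 -0.      0.034 ]
-0.084 [-1.8  1.1 -0.2] [-0.0838 -0.      0.034 ]
-0.082 [-0.7  0.8  0.1] [-0.0817 -0.      0.0341]
-0.08 [-1.2 -0.7  0.3] [-0.0798 -0.      0.034 ]
-0.078 [-0.1 -0.4  1. ] [-0.0778 -0.      0.0341]
-0.076 [-5.3  1.3  3.6] [-0.0767  0.0002  0.0337]
-0.074 [-11.6  -2.    8.5] [-0.0764  0.0004  0.0332]
17.5333
```

```bash
cat > knob.py <<'E'
from station import env
from h import *
env.line_to(P(-.13,0,.034,15),velocity=.1)
i=env.camera_info("wrist"); p,d=env.read_camera("wrist")
env.line_to(P(-.13,0,.24,15),velocity=.25)
for x in(-.07,-.068): print("home rim px",((proj(i,W(x,.02,.057))+.5)*1.5625-.5).round(0).tolist())
q=proj(i,W(-.07,.02,.045)).round().astype(int)[0]
if 0<=q[0]<512 and 0<=q[1]<384:
    o,ry=ray(i,[q]); print("face",S(o+ry[0]*d[q[1],q[0]]))
env.ungrasp()
env.reach(P(0,0.0005,.235),Q(0)); print(env.current_time(),tip(env),env.current_grip_width())
p,d=env.read_camera("wrist"); i=env.camera_info("wrist")
cv2.imwrite("pics/wr2.png",cv2.cvtColor(cv2.resize(p,(800,600)),cv2.COLOR_RGB2BGR))
c=lambda P_:((proj(i,P_)+.5)*1.5625-.5).round(0).tolist()
print("knobtop",c(W(0,0,.184)),"case rim front home",c(W(-.07,0,.057)),"rim far",c(W(.04,.045,.057)))
q=proj(i,W(-.003,0,.184)).round().astype(int)[0]
o,ry=ray(i,[q]); print(q,S(o+ry[0]*d[q[1],q[0]]))
q=proj(i,W(-.068,.02,.057)).round().astype(int)[0]
for k in range(-6,8,1):
    r=q+[0,k]; o,ry=ray(i,[r]); print(S(o+ry[0]*d[r[1],r[0]]).round(4),end=" ")
E
python3 knob.py
```

```text
home rim px [[443.0, 544.0]]
home rim px [[442.0, 546.0]]
face [-0.17966805  0.00746251  0.11202728]
21.1917 [0.00026658 0.00081567 0.23370038] 0.08841221544785499
knobtop [[390.0, 343.0]] case rim front home [[390.0, 175.0]] rim far [[450.0, 325.0]]
[249 215] [-0.00389115 -0.00022848  0.18525911]
[-0.0721  0.0222  0.013 ] [-0.0709  0.0223  0.0116] [-0.0698  0.0224  0.0117] [-0.0689  0.022   0.018 ] [-0.0688  0.0206  0.0415] [-0.0685  0.0198  0.0567] [-0.0675  0.0198  0.0564] [-0.0665  0.0198  0.0566] [-0.0655  0.0198  0.0574] [-0.0627  0.0214  0.0303] [-0.0618  0.0212  0.0343] [-0.0606  0.0213  0.0328] [-0.0596  0.0212  0.0344] [-0.085   0.0006  0.381 ]
```

View pics/wr2.png

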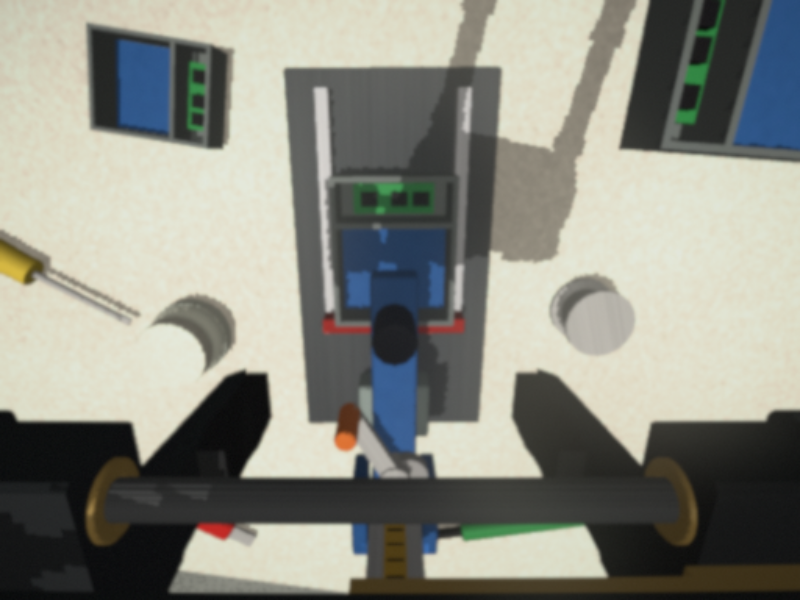

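The case is home: its front rim measures x = -0.069. The knob is at (393,335), centred under the gripper, and nothing else is in the way. Now I grip it and lower it, feeling for the bottom.

```bash
cat > lower.py <<'E'
from station import env
from h import *
def fz(n=6):
    v=[]
    for _ in range(n): v.append(env.current_contact_force()[2]); env.hold(.01)
    return float(np.mean(v))
y=.0005; z=.155
env.line_to(P(0,y,z),velocity=.1); a=fz()
env.grab(40); b=fz(); print("free",a,"gripped",b,env.current_grip_width(),tip(env))
if not .018<env.current_grip_width()<.026: raise SystemExit("no knob")
z-=.033; env.line_to(P(0,y,z),velocity=.05)
base=[]
print("start feel",tip(env),fz(),env.current_time())
while z>.155-.062:
    z-=.0005; env.line_to(P(0,y,z),velocity=.02); f=fz()-a
    print(round(z,4),round(f,2),round(tip(env)[2],4))
    if len(base)<5: base.append(f)
    if f-np.mean(base)>2.6: break
print("base",np.mean(base),env.current_time(),env.current_grip_width())
E
python3 lower.py
```

```text
free 0.08560890427930751 gripped 0.849729587011686 0.02101770462363041 [-2.66389763e-05  2.20858209e-03  1.54921603e-01]
start feel [-6.07959949e-05  2.17648332e-03  1.21961482e-01] 0.5774371224750438 24.175
0.1215 2.55 0.1219
0.121 3.8 0.1216
0.1205 4.27 0.1212
0.12 4.62 0.1208
0.1195 4.26 0.1202
0.119 4.75 0.1197
0.1185 3.98 0.1193
0.118 4.37 0.1187
0.1175 4.34 0.1182
0.117 4.53 0.1178
0.1165 4.34 0.1173
0.116 4.38 0.1167
0.1155 4.86 0.1162
0.115 4.61 0.1158
0.1145 4.69 0.1153
0.114 4.58 0.1148
0.1135 4.73 0.1143
0.113 4.53 0.1137
0.1125 4.29 0.1132
0.112 4.34 0.1127
0.1115 4.36 0.1123
0.111 4.58 0.1117
0.1105 4.29 0.1112
0.11 4.39 0.1107
0.1095 4.39 0.1102
0.109 4.54 0.1097
0.1085 4.55 0.1092
0.108 4.68 0.1087
0.1075 4.5 0.1082
0.107 4.6 0.1077
0.1065 5.09 0.1073
0.106 5.43 0.1069
0.1055 5.97 0.1065
0.105 6.72 0.1062
base 3.9016275677427656 34.375 0.020595412958309366
```

Contact started at about 0.1075 and the press is now about 2.2 N (6.7 N less 4.5 N drag). One more small step, then release and go to the lever.

```bash
cat > rel.py <<'E'
from station import env
from h import *
def fz(n=8):
    v=[]
    for _ in range(n): v.append(env.current_contact_force()[2]); env.hold(.01)
    return float(np.mean(v))
y=.0005
env.line_to(P(0,y,.1044),velocity=.02); print("fz",fz(),tip(env))
env.hold(.4); print("fz",fz())
env.ungrasp(); print("rel",fz(),tip(env))
env.line_to(P(0,y,.19),velocity=.12)
p,d=env.read_camera("wrist"); i=env.camera_info("wrist")
cv2.imwrite("pics/wr3.png",cv2.cvtColor(cv2.resize(p,(800,600)),cv2.COLOR_RGB2BGR))
c=lambda P_:((proj(i,P_)+.5)*1.5625-.5).round(0).tolist()
print("knobtop",c(W(0,0,.135)),"posttop",c(W(.0517,-.0247,.137)),env.current_time())
for k in(-.004,0): 
    q=proj(i,W(k,0,.135)).round().astype(int)[0]; o,ry=ray(i,[q]); print("knob",S(o+ry[0]*d[q[1],q[0]]))
E
python3 rel.py
```

```text
fz 7.596688052059861 [-4.28632217e-07  2.20055690e-03  1.05680400e-01]
fz 7.369934964789069
rel 0.23200513204715334 [1.82071367e-05 5.15435332e-04 1.04418127e-01]
knobtop [[390.0, 341.0]] posttop [[341.0, 436.0]] 37.2167
knob [-0.00383726 -0.00019569  0.13507077]
knob [ 0.00034071 -0.000204    0.13465819]
```

View pics/wr3.png

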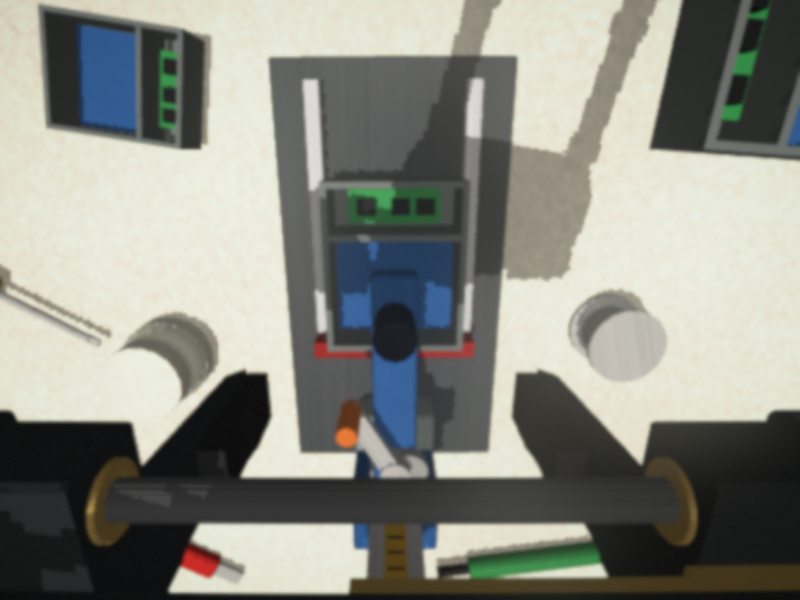

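The carriage stayed put (knob top 0.135, so the gauge is at about 60 mm, press about 3 N). The post top is at (347,437) and the prediction was (341,436). Now swing the lever.

```bash
cat > clamp.py <<'E'
from station import env
from h import *
T=8; zt=.120
def fm(n=4):
    v=[]
    for _ in range(n): v.append(F(env)); env.hold(.01)
    return np.mean(v,0)
env.grab(20)
env.reach(P(.050,-.075,.21,T),Q(T)); env.line_to(P(.050,-.075,zt,T),velocity=.12)
f0=fm(); print(f0,tip(env),env.current_time())
h=.010
def tgt(a):
    ph=a-.52; return .095-.05*np.cos(min(ph,.78)), .05*np.sin(ph)-.006-h
env.line_to(P(*tgt(-.15),zt,T),velocity=.05)
for a in np.arange(-.1,1.75,.05):
    env.line_to(P(*tgt(a),zt,T),velocity=.04); f=fm()-f0
    print(round(a,2),f.round(1),tip(env).round(4))
    if f[1]<-15 or (abs(f[2])>8): break
print(env.current_time())
E
python3 clamp.py
```

```text
[-0.59475672 -0.32198507  0.24744435] [ 0.0508867  -0.07516812  0.12121087] 39.9
-0.1 [ 0.3 -0.3 -0.4] [ 0.0542 -0.0452  0.12  ]
-0.05 [ 0.8  0.1 -0.4] [ 0.0528 -0.0431  0.12  ]
0.0 [ 0.4 -0.4 -0.2] [ 0.0515 -0.0409  0.12  ]
0.05 [ 0.6 -0.4  0.2] [ 0.0503 -0.0385  0.12  ]
0.1 [ 0.6 -0.  -0.3] [ 0.0493 -0.0361  0.12  ]
0.15 [ 0.3 -0.4 -0.3] [ 0.0484 -0.0339  0.12  ]
0.2 [ 0.4 -0.5  0.3] [ 0.0475 -0.0315  0.12  ]
0.25 [-0.   0.3 -0.1] [ 0.0468 -0.0291  0.12  ]
0.3 [-0.  -0.2  0.2] [ 0.0462 -0.0267  0.12  ]
0.35 [ 0.4 -0.2 -0.2] [ 0.0457 -0.0242  0.12  ]
0.4 [ 0.5 -0.3 -0.2] [ 0.0454 -0.0218  0.12  ]
0.45 [ 0.3 -0.2  0.3] [ 0.0451 -0.0193  0.12  ]
0.5 [ 0.2  0.1 -0.1] [ 0.045  -0.0168  0.12  ]
0.55 [ 0.5 -0.2 -0.2] [ 0.045  -0.0143  0.12  ]
0.6 [ 0.3 -0.1 -0.4] [ 0.0452 -0.0118  0.12  ]
0.65 [ 0.6 -0.4 -0.3] [ 0.0454 -0.0094  0.12  ]
0.7 [ 0.5 -0.1 -0.4] [ 0.0458 -0.0069  0.12  ]
0.75 [ 0.7 -0.4 -0.5] [ 0.0463 -0.0045  0.12  ]
0.8 [ 0.5 -0.3 -0.1] [ 0.047 -0.002  0.12 ]
0.85 [ 0.4 -0.1 -0.4] [0.0478 0.0004 0.12  ]
0.9 [ 0.2 -0.1 -0.3] [0.0486 0.0027 0.12  ]
0.95 [ 0.3 -1.5  0. ] [0.0496 0.0049 0.12  ]
1.0 [-0.1 -1.4  0.2] [0.0507 0.0071 0.12  ]
1.05 [-0.  -2.4  0.2] [0.0519 0.0093 0.12  ]
1.1 [-0.2 -3.2 -0.2] [0.0533 0.0114 0.12  ]
1.15 [ 0.6 -2.5 -0.6] [0.0549 0.0136 0.1201]
1.2 [ 0.4 -3.  -0.2] [0.0562 0.0155 0.12  ]
1.25 [-0.  -3.1 -0.1] [0.0579 0.0173 0.12  ]
1.3 [-1.2 -7.9  0.8] [0.0592 0.0178 0.1201]
1.35 [ -1.3 -12.5   0.4] [0.0592 0.018  0.1202]
1.4 [ -1.7 -16.9  -0.2] [0.0593 0.0183 0.1202]
49.4083
```

The lever reached its end stop at about 1.3 rad. Now I back off and check.

```bash
cat > fin.py <<'E'
from station import env
from h import *
env.line_to(P(.055,-.02,.120,8),velocity=.08)
env.line_to(P(.055,-.02,.21,8),velocity=.15)
env.reach(P(-.03,-.0,.23,0),Q(0)); env.hold(.2)
p,d=env.read_camera("wrist"); i=env.camera_info("wrist")
cv2.imwrite("pics/wr4.png",cv2.cvtColor(cv2.resize(p,(800,600)),cv2.COLOR_RGB2BGR))
for n,a in dict(knob=(0,0,.135),post=(.0594,.0352,.137),rim=(-.067,.02,.057)).items():
    q=proj(i,W(*a)); k=q.round().astype(int)[0]; print(n,(q*1.5625).round().tolist(),end=" ")
    if k[1]<384: o,ry=ray(i,[k]); print(S(o+ry[0]*d[k[1],k[0]]).round(4))
print(env.current_time(),F(env))
E
python3 fin.py
```

```text
knob [[391.0, 359.0]] [-0.0003 -0.0003  0.1362]
post [[448.0, 448.0]] [-0.0655  0.0098  0.3089]
rim [[420.0, 223.0]] [-0.0664  0.0204  0.0565]
51.5333 [-0.45692593  0.69399774 -0.19088983]
```

View pics/wr4.png

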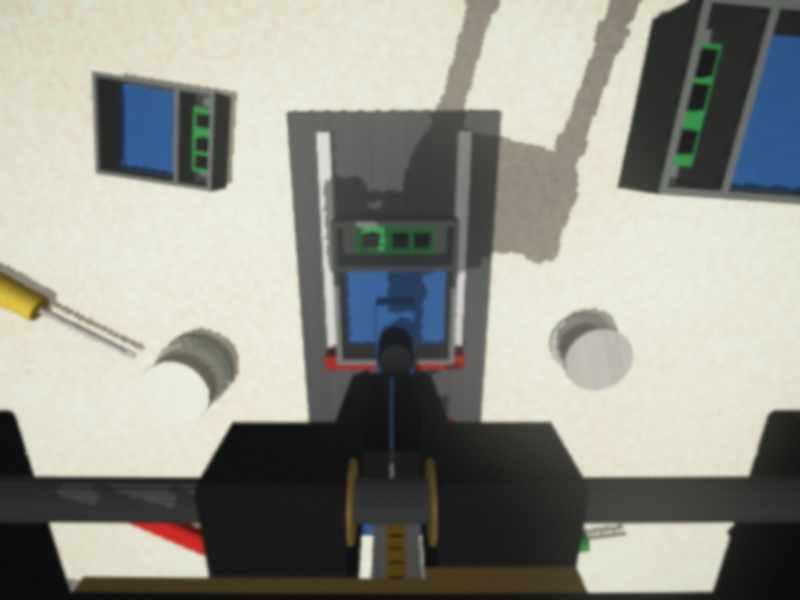

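The case is still home and nothing beside the gauge has moved. The knob's height reading (0.1362 against 0.135) came from a different view, so I'll repeat it from the earlier pose with patch averages and check the post.

```bash
python3 - <<'E'
from station import env
from h import *
env.ungrasp(); env.line_to(P(0,.0005,.19),velocity=.15); env.hold(.1)
p,d=env.read_camera("wrist"); i=env.camera_info("wrist")
for k in(-.004,0):
    q=proj(i,W(k,0,.135)).round().astype(int)[0]; o,ry=ray(i,[q]); print("knob",S(o+ry[0]*d[q[1],q[0]]))
g=[q+[a,b] for a in range(-3,4) for b in range(-4,2)]
o,ry=ray(i,np.array(g)); z=np.array([S(o+r*d[k[1],k[0]])[2] for r,k in zip(ry,g)]); print("patch",np.median(z),z.mean(),z.std())
hsv=cv2.cvtColor(p,cv2.COLOR_RGB2HSV); m=(hsv[...,0]>6)&(hsv[...,0]<16)&(hsv[...,1]>170)&(hsv[...,2]>150)
n,l,s,c=cv2.connectedComponentsWithStats(m.astype(np.uint8))
for j in range(1,n):
    if s[j,4]>15:
        w=S(plane(i,[c[j]],[.137])[0]); print("post",c[j]*1.5625,s[j,4],w.round(4),"clamp",np.arctan2(w[1],.095-w[0])+.52)
print(env.current_time())
E
```

```text
knob [-0.00421529  0.00018883  0.13546959]
knob [-1.02787415e-04  1.86154087e-04  1.35243517e-01]
patch 0.13572502050359797 0.13588244964016472 0.000603677266612838
post [462.46141975 444.79166667] 81 [0.0602 0.0374 0.137 ] clamp 1.342215078419303
53.4917
```

```bash
python3 -c "
from station import env
print(env.sign_off(), env.current_time())"
```

```text
the job is handed in; nothing more can be done
the job is handed in; nothing more can be done
```

I handed the job in at about 54 s of the 72 s and saw no verdict: the case is home (front rim at x ≈ -0.069), the stylus was pressing about 3 N at release (2–3 N by the last height check), and the lever is at its end stop (about 1.3 rad); the real fingertips end about 26 mm short of the reported TCP, so my first push skimmed over the case, and I corrected for that.

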